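# Hang the headphones on the carousel's empty hook

## Robot

A 6-joint arm with a two-finger parallel gripper is mounted at the origin on the work surface. World frame = base frame: x ahead of the robot, y to its left, z up, the work surface at z = 0. Lengths are in m, angles in rad, forces in N, time in s.
With the tool pointing down it reaches from about 0.3 to 0.85 m from the base axis. Payload 5.4 kg.
Tool frame: the origin (TCP) lies midway between the tips of the shut fingers; the grasp point (between the pads) lies 19 mm behind it (robot.grasp_offset is the distance from the TCP to the grasp point, in m); z points along the fingers, y is the line along which they close (so a half turn about z gives the same grasp; the last joint's range is limited). The gripper opens to 85 mm and grips with 20 to 120 N. Pads are 22 mm wide; open, the fingers measure 114 mm over their backs; the gripper's body (76 mm by 85 mm) begins 54 mm behind the grasp point. The pads swing forward as they close: fully open they stand 13 mm farther back than shut.
Start: joints at [-1.444, 0.158, 1.597, -0, 1.386, -0.21], TCP at [0.19, -0.543, 0.192] pointing down, gripper open.
Joint ranges: [-2.91, 2.91], [-0.94, 2.29], [0.18, 2.7], [-1.29, 4.43], [0.17, 2.64], [-3, 3]. Speed limits (rad/s): [2.57, 2.57, 3.14, 3.14, 3.14, 3.14].

## Interface

Orientations are given as a unit quaternion [x, y, z, w].
In Python, from rig import robot gives the robot as it stands. The module is installed in compiled form; this text tells all that it offers.
- The arm moves only by the tool carry_out, never from a script. Its argument "motion" is a list of rows, each a list of 6 numbers: the shift along the tool's x, y, z scaled (see below), then the turn, a rotation vector about the tool's x, y, z scaled (see below). In form: [[x, y, z, wx, wy, wz], ...]. A call has 1 to 8 rows; each row shifts and turns the commanded pose from where the row before left it, along the tool's axes as they then stand; what a row does not reach is not made up. The controller multiplies each number of a shift by 0.25 m and each number of a turn by 180 degrees. A row lasts 1/10 s, in which the tool goes at most 50 mm and 8.59 degrees, less where a joint would pass 70% of its speed; a pose out of reach is approached as far as the arm can. A call with a number of a shift or a turn outside -1 to 1 is refused whole. A call with a gripper value outside its range is refused whole. "grip" is the finger opening in mm, from 0 to 85.4, set as the call begins (left out, the last holds). The fingers move at their own pace and stop on an object; the grip force is fixed at half the most. Time passes only in rows, so rows that do not move let the fingers close. It gives the time, the measured TCP pose, the force, the opening and the grip force at its end, in the units of the state.
- robot.get_obs(): the state, without advancing time (a new reading comes with each control period).
- robot.capture(name): name is "scene" or "side" or "wrist"; returns the picture (400x640x3 uint8, red, green, blue); there is no depth.
- robot.calibration(name): a dict with "K" (3x3 intrinsics, pixels), "world_to_cam" (4x4, takes a point from world to camera coordinates); the wrist camera has in their place "mount" (4x4, takes a point from camera to tool coordinates, whose origin is the TCP and whose axes are the flange's). Camera axes: x right, y down, z forward; pixel columns grow to the right and rows downward; lengths in m; the calibration is good to about 2 mm. A picture is of the moment at which its call begins: read the wrist's pose just before it. calibration takes no time and is no camera call.
- robot.hand_in(): hands the job in; it is judged then, once.
The state is a dict: "clock": time; "q": joint angles; "joint_vel": joint speeds; "tau": joint torques, N m; "position": TCP position; "orientation": TCP orientation; "ft_force": force on the tool from outside, world axes, zero at the start; "torque": the same for the moment, N m; "opening": opening from 0.0 (shut) to 1.0 (fully open); "finger_force": force on a finger pad.
Only numpy, scipy, OpenCV 4.12 (cv2) and the standard library are available. Lean on these libraries where they do the work, as an engineer would, in place of code of your own. Each camera call takes 0.05 s, during which the arm holds its last target. There are 200 camera calls.

## Task

Put away the black headphones standing on the desk: turn the headphone carousel until its empty hook faces the front of the desk, where the robot stands, then hang the headphones on that hook with the headband resting across both prongs, one ear cup on each side. Lower them on rather than dropping them, keep the two pairs already on the carousel on their hooks, and leave the other things on the desk where they are.

Things in the scene. Friction and masses are not known exactly. Their poses are not given: they have to be found in the camera images.
- stand: the carousel's round dark steel base, 244 mm across, 21 mm high, standing fixed on the desk. Origin: centre of its underside, on the carousel's upright turning axis; its axes are the world's (its -x side is the front, where the robot stands).
- carousel: the carousel's turning part: 20 mm chrome column, three double-prong wire hooks 120 degrees apart, knob on top, 315 mm high. Origin on the turning axis at desk height; x points outward along the empty hook, z up; hook_a lies 120 and hook_b 240 degrees on, anticlockwise from above. Turns endlessly either way against about 0.12 N m of friction, no click stops, stays where left.
- knob (a point): centre of the round black turning knob on top of the carousel, on the axis: 43 mm across, 30 mm high (15 mm above and below this point). It is part of the turning column. Below it 29 mm of the 20 mm column are free, down to a hub 72 mm across.
- hook_free (a point): seat of the empty hook: midway between its two level prongs, at the top of the wire, 254 mm above the desk, 140 mm from the turning axis. x outward along the hook, z up. Prongs of 8 mm wire 52 mm apart between centres (44 mm clear gap, open outward). Level seat from 28 mm inward (an 11 mm kink stops the band) to 32 mm outward; there the tips turn up, ending 46 mm outward and 25 mm above this point.
- hook_a (a point): the seat of the second hook, the same as hook_free in form, with the pair spare_a hanging on it.
- hook_b (a point): the seat of the third hook, with the pair spare_b hanging on it.
- phones_center (a point): the black over-ear headphones to hang, standing on the flat feet of their ear cups on the desk, at the right: 190 mm tall, 156 mm wide ear to ear, 70 mm deep, about 0.27 kg. This point: their middle, 95 mm above the feet. y runs from cup to cup, x front to back (both ways round alike), z up. Cups 86 mm high, their inner faces 86 mm apart.
- phones_band (a point): middle of their padded headband at its highest point, 183 mm above the feet. Band 34 mm wide (along x), 14 mm thick (7 mm above and below here), arching down both sides with 70 mm inner radius. Hung properly it rests on both prongs, square across the hook, this point about 12 mm above the seat. The gap between the prongs leaves room for fingertips under the band.
- spare_a_band (a point): middle of the headband of another, dark grey pair of the same size, loose, hanging on hook_a; its cups reach down to 83 mm above the desk.
- spare_b_band (a point): the same of a light grey pair, loose, hanging on hook_b.
- pedal_a: an effects pedal in a bare aluminium case, 118 x 72 x 51 mm, lying between the headphones and the carousel. Bystander; origin: centre of its underside.
- pedal_b: an effects pedal in a wooden case, 118 x 72 x 51 mm, right of and behind the carousel. Bystander; origin: centre of its underside.
- tape_roll: a roll of black gaffer tape lying flat, 124 mm across, 48 mm high, in front of the carousel. Bystander; origin: centre of its underside.
- mug: a white mug, 82 mm across, 95 mm high, front left. Bystander; origin: centre of its underside.
- screwdriver: a screwdriver lying at the front right. Bystander; origin: centre of its underside.
- di_box: a dark steel DI box, 110 x 85 x 50 mm, at the right. Bystander; origin: centre of its underside.
- mixer: a small grey mixing desk, 200 x 170 x 50 mm, at the left. Bystander; origin: centre of its underside.
- phones: the same black headphones as phones_center; origin between the feet of its ear cups, axes as there.
Not all that is in view belongs to the job. Leave any green or red look-alike of the part that bears spare_b_band alone.

How it is judged:
By the outcome, as a careful person would: the job done as asked, in the order asked, and still so for the second after the job is handed in, with the robot touching nothing.
It also fails if it takes over 72 s, if anything falls off the work surface, if the arm or the gripper's body presses on something with over 40 N, if the wrist force passes 120 N, or if a joint passes its speed limit or range.

## Working session

There is one attempt and no reset: what is moved stays moved. The work goes in short steps, Python scripts to look and compute and a tool call to move; the robot and the scene stay as the last step left them, time stands still between calls to the robot, and variables do not carry over. Pictures are saved under pics/ and viewed, at most 10 in all, crops included, and the job is handed in when it is done.

Besides the shell and the picture viewer there is one more tool, called after "Request:" as name([rows], argument=value, ...), one row to a line, values as JSON. carry_out: Moves the arm, as the interface text tells. Shifts and turns lie within -1 to 1; 1 stands for 0.25 m of shift or 180 degrees of turn. Its arguments: {"type":"object","properties":{"motion":{"type":"array"},"grip":{"type":"number"}},"required":["motion"]}

```bash
mkdir -p pics
cat > h.py <<'E'
import numpy as np, cv2
from rig import robot
from scipy.spatial.transform import Rotation as R
def snap(n,f):
    im=robot.capture(n); cv2.imwrite(f,im[:,:,::-1]); return im
def ray(n,u,v):
    c=robot.calibration(n); T=np.linalg.inv(np.array(c['world_to_cam'])); 
    d=T[:3,:3]@np.linalg.solve(np.array(c['K']),[u,v,1]); return T[:3,3],d/np.linalg.norm(d)
def onz(n,u,v,z):
    o,d=ray(n,u,v); return o+d*(z-o[2])/d[2]
def proj(n,p):
    c=robot.calibration(n); q=np.array(c['world_to_cam'])@np.r_[p,1]; q=np.array(c['K'])@q[:3]; return q[:2]/q[2]
E
python3 - <<'E'
from h import *
snap('scene','pics/a.png'); snap('side','pics/b.png')
o=robot.get_obs(); print(o)
for n in('scene','side'): print(ray(n,320,200))
E
```

```text
{'clock': 0.1, 'q': array([-1.44408019e+00,  1.58972271e-01,  1.59813360e+00, -2.87421348e-05,
        1.38621151e+00, -2.10110889e-01]), 'joint_vel': array([ 0.00015794, -0.00267518, -0.00316462,  0.00111047,  0.00202087,
       -0.00071943]), 'tau': array([ 3.97411677e-04, -3.96989179e+01, -3.32338393e+01, -1.88901577e-04,
        4.12259848e-03, -7.11925793e-06]), 'position': array([ 0.18991848, -0.54207121,  0.19150948]), 'orientation': array([ 9.85851122e-01,  1.67621068e-01,  2.18355453e-05, -8.62203909e-04]), 'ft_force': array([0.15727701, 0.19166793, 0.2195033 ]), 'torque': array([ 0.00604082, -0.02439871, -0.01715192]), 'finger_force': 0.0, 'opening': 1.0015216253411847}
(array([ 1.54110003, -0.21766747,  1.2828067 ]), array([-0.69001691,  0.13599212, -0.71090281]))
(array([ 0.34363195, -1.13171482,  0.87317427]), array([ 0.11558946,  0.84722747, -0.51850236]))
```

View pics/a.png

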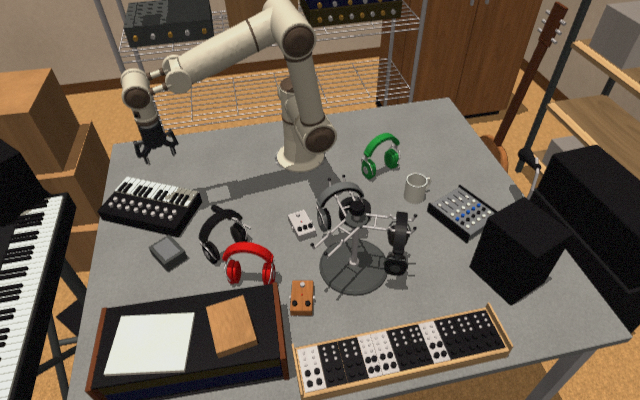

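View pics/b.png

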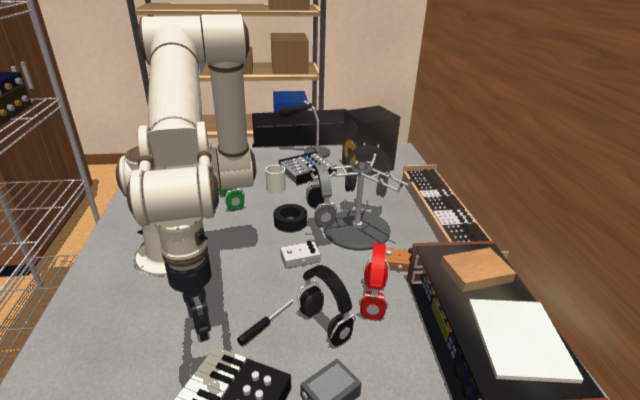

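The scene view shows the black phones at about (222,235) with red ones beside them at (250,262). The carousel knob is near (356,210), the light-grey pair at (340,205) and the dark pair at (398,245). In the side view the phones are near (325,300) and the carousel axis near (362,190). I'll enlarge the details.

Run:
```python
import cv2,numpy as np
a=cv2.imread('pics/a.png');b=cv2.imread('pics/b.png')
# left: scene crop x190-430 y170-300 ; bottom: side crop x270-430,y130-350
A=cv2.resize(a[170:300,190:430],None,fx=3.3,fy=3.3,interpolation=3)
cv2.imwrite('pics/c.png',A)
cv2.imwrite('pics/d.png',cv2.resize(b[135:350,285:425],None,fx=2.79,fy=2.79,interpolation=3))
print(A.shape)
```

```text
(429, 792, 3)
```

View pics/c.png

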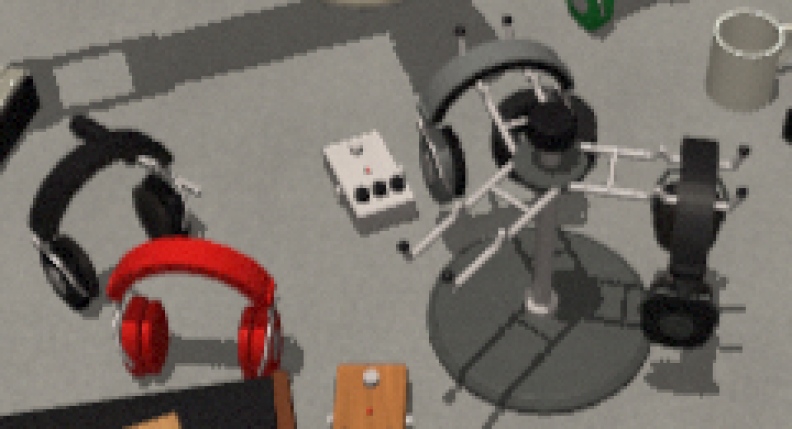

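View pics/d.png

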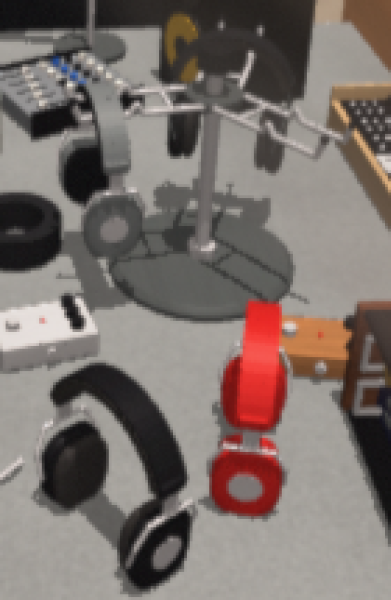

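```bash
cat >> h.py <<'E'
def tri(u1,u2,a='scene',b='side'):
    o,d=ray(a,*u1);p,e=ray(b,*u2)
    s,t=np.linalg.lstsq(np.c_[d,-e],p-o,rcond=None)[0]; x=o+s*d;y=p+t*e
    return (x+y)/2,np.linalg.norm(x-y)
E
python3 - <<'E'
from h import *
np.set_printoptions(precision=4,suppress=True)
S=lambda x,y:(190+x/3.3,170+y/3.3)
D=lambda x,y:(285+x/2.79,135+y/2.79)
print('knobmid',onz('scene',*S(551,124),.300))
print('colbase',onz('scene',*S(541,302),.021),onz('side',*D(203,250),.021))
print('base ell',onz('scene',*S(540,310),.021))
t1=onz('scene',*S(404,247),.275);t2=onz('scene',*S(447,274),.275);print('tips',t1,t2,np.linalg.norm(t1-t2))
for n in((745,151),(741,193),(460,32),(507,21)): print('othertips',onz('scene',*S(*n),.275))
print('cups side',onz('side',*D(72,505),.0),onz('side',*D(148,585),.0))
print('cups scene',onz('scene',*S(78,306),.0),onz('scene',*S(172,238),.0))
print('band mid',tri(S(100,155),D(128,395)), onz('side',*D(122,390),.187),onz('scene',*S(100,150),.187))
E
```

```text
knobmid [0.6451 0.0742 0.3   ]
colbase [0.6426 0.0761 0.021 ] [0.6498 0.0769 0.021 ]
base ell [0.6525 0.0723 0.021 ]
tips [ 0.7381 -0.0853  0.275 ] [ 0.776  -0.0548  0.275 ] 0.04867288513091055
othertips [0.6972 0.2489 0.275 ]
othertips [0.7455 0.2268 0.275 ]
othertips [0.4763 0.0261 0.275 ]
othertips [0.4711 0.0768 0.275 ]
cups side [ 0.4364 -0.3223  0.    ] [ 0.4965 -0.4269  0.    ]
cups scene [ 0.5196 -0.4129  0.    ] [ 0.4467 -0.3038  0.    ]
band mid (array([ 0.4776, -0.3575,  0.1783]), np.float64(0.011443059157124494)) [ 0.4745 -0.3667  0.187 ] [ 0.4725 -0.353   0.187 ]
```

Request:
carry_out([
  [0,0,-0.12,0,0,-0.047],
  [0,0,-0.12,0,0,-0.047],
  [0,0,-0.12,0,0,-0.047],
  [0,0,-0.12,0,0,-0.047],
  [0,0,-0.12,0,0,-0.047],
  [0,0,-0.12,0,0,-0.047],
  [0,0,-0.12,0,0,-0.047],
  [0,0,-0.12,0,0,-0.047],
], grip=85)

```text
clock: 0.9
position: [0.19, -0.5424, 0.4331]
orientation: [0.723, 0.69, 0.0, -0.0]
ft_force: [-0.2, 0.7, 0.2]
opening: 0.993
finger_force: 0.0
```

Request:
carry_out([
  [0,0,0,0,0,-0.047],
  [0,0,0,0,0,-0.047],
  [0,0,0,0,0,-0.047],
  [0,0,0,0,0,-0.047],
  [0.01,0.17,0,0,0,0],
  [0.01,0.17,0,0,0,0],
  [0.01,0.17,0,0,0,0],
  [0.01,0.17,0,0,0,0],
])

```text
clock: 1.7
position: [0.3319, -0.4458, 0.4319]
orientation: [0.494, 0.869, 0.0, -0.0]
ft_force: [0.7, -1.2, 0.0]
opening: 0.997
finger_force: 0.0
```

Request:
carry_out([
  [0.01,0.17,0,0,0,0],
  [0.01,0.17,0,0,0,0],
  [0.01,0.17,0,0,0,0],
  [0.01,0.17,0,0,0,0],
  [0,0,0,0,0,0],
])

```text
clock: 2.2
position: [0.4751, -0.3478, 0.4314]
orientation: [0.491, 0.871, 0.001, -0.0]
ft_force: [-1.5, 0.9, -0.4]
opening: 0.995
finger_force: 0.0
```

Run:
```python
from h import *
o=robot.get_obs(); im=snap('wrist','pics/w1.png')
T=np.eye(4);T[:3,:3]=R.from_quat(o['orientation']).as_matrix();T[:3,3]=o['position'];np.save('T1.npy',T)
print(o['clock'],T,o['q'],robot.calibration('wrist'))
print('mug',onz('scene',190+745/3.3,170+65/3.3,.05))
```

```text
2.2 [[-5.17772804e-01  8.55518124e-01  2.51525074e-04  4.75082485e-01]
 [ 8.55516073e-01  5.17770869e-01  2.36129511e-03 -3.47810821e-01]
 [ 1.88989841e-03  1.43779814e-03 -9.99997181e-01  4.31442130e-01]
 [ 0.00000000e+00  0.00000000e+00  0.00000000e+00  1.00000000e+00]] [-8.38077217e-01  1.68704627e-01  1.12228865e+00  1.83874593e-03
  1.85218597e+00 -1.38181330e+00] {'K': array([[315.84242641,   0.        , 324.02744637],
       [  0.        , 315.84242641, 205.46065321],
       [  0.        ,   0.        ,   1.        ]]), 'mount': array([[ 3.73019649e-04, -9.46085331e-01, -3.23917284e-01,
         8.40024463e-02],
       [ 9.99999929e-01,  3.34046804e-04,  1.75917877e-04,
        -6.45817695e-04],
       [-5.82297892e-05, -3.23917326e-01,  9.46085389e-01,
        -1.80753954e-01],
       [ 0.00000000e+00,  0.00000000e+00,  0.00000000e+00,
         1.00000000e+00]])}
mug [0.37511877 0.40367081 0.05      ]
```

View pics/w1.png

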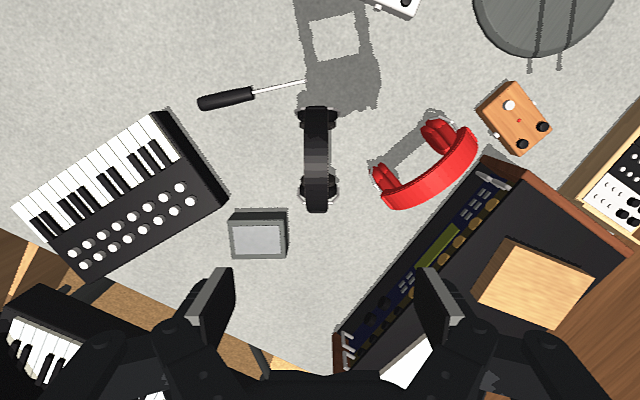

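The phones sit at about (316,155) with the band vertical in the image, so they are nearly aligned with tool x. The red look-alike is at (425,170).

```bash
cat >> h.py <<'E'
def wz(T,u,v,z):
    c=robot.calibration('wrist');M=T@np.array(c['mount']);d=M[:3,:3]@np.linalg.solve(np.array(c['K']),[u,v,1]);o=M[:3,3]
    return o+d*(z-o[2])/d[2]
E
python3 - <<'E'
from h import *
np.set_printoptions(precision=4,suppress=True)
im=cv2.imread('pics/w1.png');T=np.load('T1.npy')
m=(im[98:218,290:345].max(2)<75).astype(np.uint8)
n,l,s,c=cv2.connectedComponentsWithStats(m)
for v in range(0,120,8):
    r=np.where(m[v])[0]
    if len(r): print(v+98,290+r.min(),290+r.max(),len(r))
for y0 in (130,180):
    rr=[np.where(m[v-98])[0] for v in range(y0-3,y0+4)]
for p,z in(((316,155),.19),((317,125),.16),((316,185),.16),((318,106),.05),((317,212),.05)): print(p,wz(T,*p,z))
E
```

```text
106 308 324 17
114 297 337 41
122 300 334 35
130 304 327 24
138 304 327 24
146 304 327 24
154 304 327 24
178 301 334 34
186 300 336 37
194 300 335 36
202 306 327 22
210 308 326 19
(316, 155) [ 0.4598 -0.3438  0.19  ]
(317, 125) [ 0.4416 -0.3119  0.16  ]
(316, 185) [ 0.4846 -0.3868  0.16  ]
(318, 106) [ 0.4296 -0.2926  0.05  ]
(317, 212) [ 0.5262 -0.458   0.05  ]
```

Request:
carry_out([
  [0.1,0.13,0,0,0,0],
  [0.1,0.13,0,0,0,0],
  [0.1,0.13,0,0,0,0],
  [0.1,0.13,0,0,0,0],
  [0.1,0.13,0,0,0,0],
  [0.1,0.13,0,0,0,0],
  [0.1,0.13,0,0,0,0],
  [0.1,0.13,0,0,0,0],
])

```text
clock: 3.05
position: [0.5926, -0.046, 0.4322]
orientation: [0.495, 0.869, -0.0, -0.0]
ft_force: [0.4, -0.9, -0.3]
opening: 0.994
finger_force: 0.0
```

Request:
carry_out([
  [0.1,0.13,0,0,0,0],
  [0.1,0.14,0,0,0,0],
  [0.09,0.14,0,0,0,0],
  [0,0,0,0,0,0],
  [0,0,0,0,0,0],
])

```text
clock: 3.55
position: [0.6435, 0.0679, 0.4316]
orientation: [0.494, 0.87, -0.001, -0.001]
ft_force: [-0.1, -0.4, 0.3]
opening: 0.994
finger_force: 0.0
```

Run:
```python
from h import *
o=robot.get_obs(); im=snap('wrist','pics/w2.png')
T=np.eye(4);T[:3,:3]=R.from_quat(o['orientation']).as_matrix();T[:3,3]=o['position'];np.save('T2.npy',T)
print(o['clock'],T,o['q'])
```

```text
3.55 [[-5.12375753e-01  8.58760040e-01 -1.51041363e-03  6.43488475e-01]
 [ 8.58761320e-01  5.12375523e-01 -5.64838126e-04  6.79291190e-02]
 [ 2.88838561e-04 -1.58649416e-03 -9.99998700e-01  4.31556654e-01]
 [ 0.00000000e+00  0.00000000e+00  0.00000000e+00  1.00000000e+00]] [-8.08304491e-02  3.37407989e-01  9.21483656e-01 -7.20011762e-04
  1.88416081e+00 -6.19001157e-01]
```

View pics/w2.png

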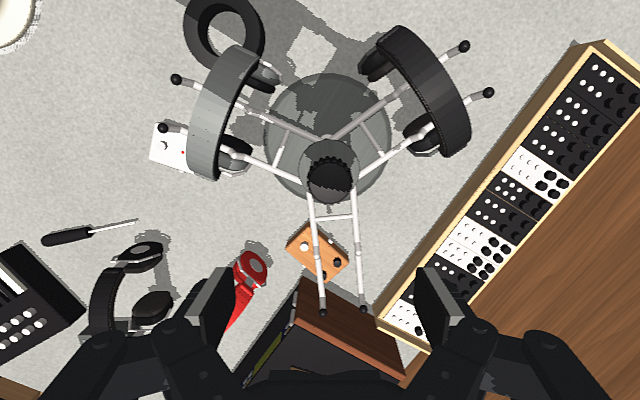

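The knob is at about (330,180). The free hook tips are at (323,311) and (363,309). The other tip pairs are at (176,79)/(163,128) and (464,46)/(489,93).

Run:
```python
from h import *
np.set_printoptions(precision=4,suppress=True)
T=np.load('T2.npy')
P=[[wz(T,*p,.276) for p in q] for q in(((323,311),(363,309)),((464,46),(489,93)),((176,79),(163,128)))]
m=np.array([np.mean(p,0) for p in P]); c=m.mean(0); print(m,c)
for i in m: d=i-c; print(np.hypot(*d[:2]),np.degrees(np.arctan2(d[1],d[0])))
print(wz(T,330,182,.315), wz(T,330,176,.3))
print('delta tool', T[:3,:3].T@(c-T[:3,3]))
```

```text
[[ 0.7512 -0.0672  0.276 ]
 [ 0.7153  0.2382  0.276 ]
 [ 0.4682  0.0536  0.276 ]] [0.6449 0.0749 0.276 ]
0.17746548890467323 -53.200546312626386
0.17788405158198833 66.68883488025641
0.17797212884191402 -173.13922317130894
[0.6446 0.0759 0.315 ] [0.6436 0.078  0.3   ]
delta tool [0.0052 0.005  0.1556]
```

Request:
carry_out([
  [0.01,0.01,0.06,0,0,0],
  [0.012,0.01,0.08,0,0,0],
  [0,0,0.1,0,0,0],
  [0,0,0.1,0,0,0],
  [0,0,0.1,0,0,0],
  [0,0,0.1,0,0,0],
  [0,0,0.06,0,0,0],
  [0,0,0,0,0,0],
])

```text
clock: 4.4
position: [0.6435, 0.0743, 0.2799]
orientation: [0.495, 0.869, -0.001, -0.002]
ft_force: [0.1, 0.7, 0.8]
opening: 0.995
finger_force: 0.0
```

Request:
carry_out([
  [0,0,0,0,0,0],
  [0,0,0,0,0,0],
  [0,0,0,0,0,0],
  [0,0,0,0,0,0],
  [0,0,0,0,0,0],
], grip=30)

```text
clock: 4.9
position: [0.6452, 0.0758, 0.2829]
orientation: [0.494, 0.87, 0.0, 0.0]
ft_force: [0.0, 0.6, -0.0]
opening: 0.351
finger_force: 0.0
```

Run:
```python
from h import *
o=robot.get_obs(); im=robot.capture('wrist'); b=robot.capture('side'); s=robot.capture('scene')
print(o['position'],o['opening'],o['finger_force'])
A=cv2.resize(s[150:260,290:430],(400,314),interpolation=3);B=cv2.resize(b[100:210,290:430],(400,314),interpolation=3)
W=cv2.resize(im[50:400,100:540],(354,282))
out=np.zeros((600,800,3),np.uint8);out[:314,:400]=A;out[:314,400:]=B;out[316:598,:354]=W
cv2.imwrite('pics/e.png',out[:,:,::-1])
```

```text
[0.64516084 0.0757599  0.28290738] 0.350812558880454 0.0
```

View pics/e.png

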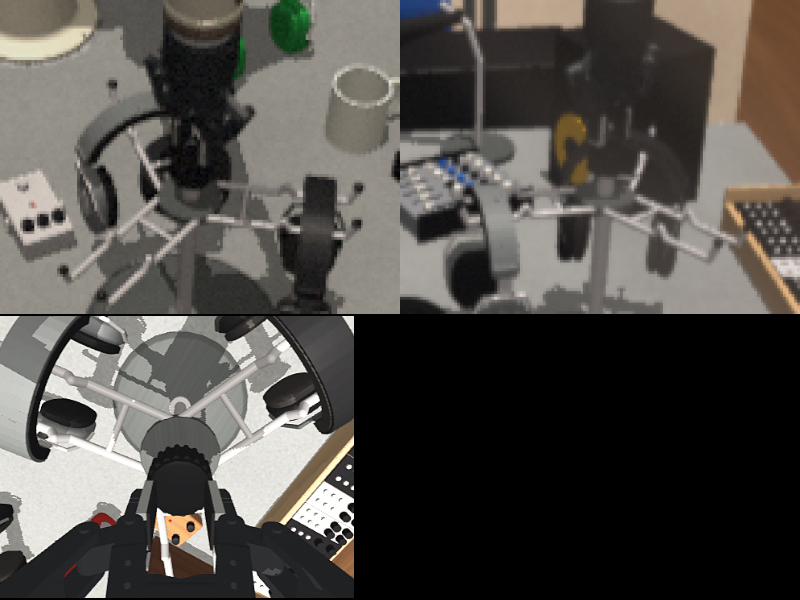

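The knob appears between or just at the fingers, but there's no contact at 30 mm. I'll close further and see where the fingers stop.

Request:
carry_out([
  [0,0,0,0,0,0],
  [0,0,0,0,0,0],
  [0,0,0,0,0,0],
], grip=0)

```text
clock: 5.35
position: [0.6449, 0.0757, 0.2824]
orientation: [0.494, 0.87, -0.0, -0.0]
ft_force: [0.6, -0.8, 0.5]
opening: -0.001
finger_force: 0.0
```

Run:
```python
from h import *
np.set_printoptions(precision=4,suppress=True)
o=robot.get_obs(); im=robot.capture('wrist'); b=robot.capture('side'); s=robot.capture('scene')
for n in('scene','side'):
  for p in((.645,.0755,.3),(.645,.0755,.315),o['position']): print(n,proj(n,p))
W=cv2.resize(im[150:350,220:430],(420,400),interpolation=3)
A=cv2.resize(s[170:240,320:390],(370,370),interpolation=3);B=cv2.resize(b[110:180,330:390],(318,200*371//200),interpolation=3)
out=np.zeros((600,800,3),np.uint8);out[:400,:420]=W;out[:370,425:795]=A;out2=cv2.resize(b[110:180,320:400],(257,225),interpolation=3);out[373:598,430:687]=out2
cv2.imwrite('pics/f.png',out[:,:,::-1])
```

```text
scene [357.3779 207.4833]
scene [357.5908 204.087 ]
scene [357.1884 211.3815]
side [362.249  155.1468]
side [362.5907 150.9741]
side [361.817  159.9683]
```

View pics/f.png

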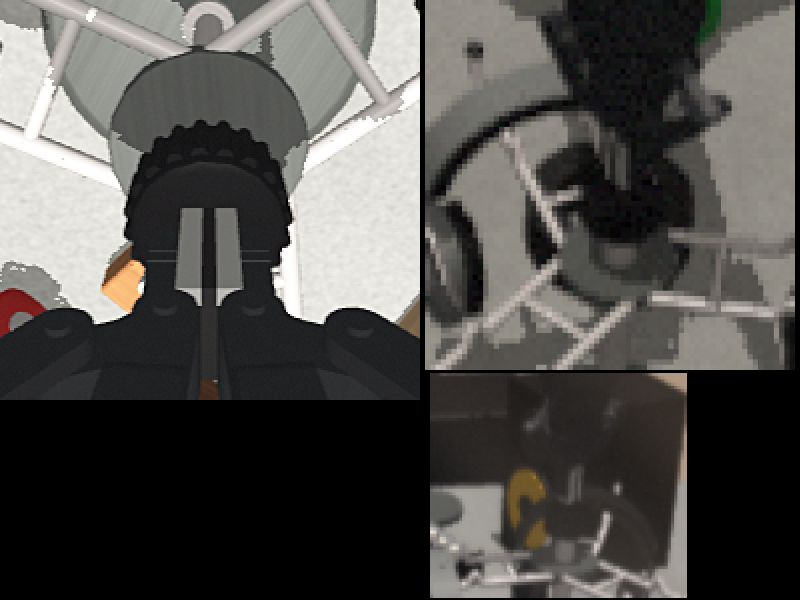

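Run:
```python
from h import *
np.set_printoptions(precision=1,suppress=True)
Rm=R.from_quat([.98585,.16762,0,-.00086]).as_matrix();p0=np.array([.1899,-.5421,.1915])
for n in('scene','side'):
  for z in(-.013,-.032,-.045): print(n,z,[proj(n,p0+Rm@[0,s*.0425,z]) for s in(-1,1)])
a=cv2.imread('pics/a.png');b=cv2.imread('pics/b.png')
cv2.imwrite('pics/g.png',np.hstack([cv2.resize(a[110:180,110:200],(514,400),interpolation=3),cv2.resize(b[270:350,170:227],(285,400),interpolation=3)]))
```

```text
scene -0.013 [array([175.2, 162.6]), array([153. , 170.7])]
scene -0.032 [array([173.9, 158.7]), array([151.5, 166.8])]
scene -0.045 [array([173., 156.]), array([150.4, 164.1])]
side -0.013 [array([196.5, 321.4]), array([206. , 352.2])]
side -0.032 [array([195.3, 315. ]), array([204.8, 345.6])]
side -0.045 [array([194.5, 310.5]), array([204. , 340.9])]
```

View pics/g.png

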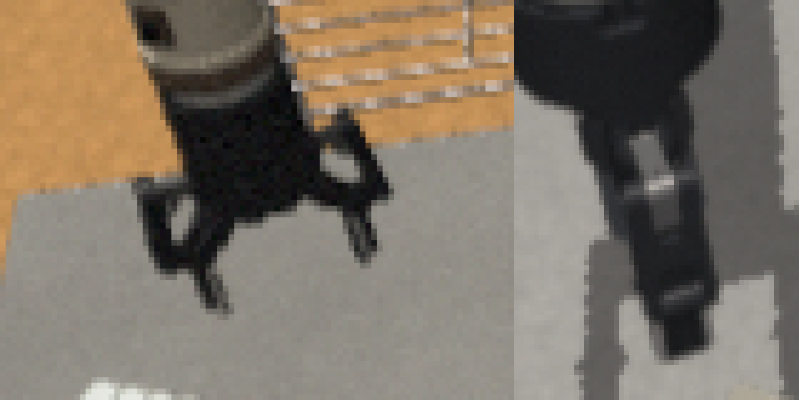

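Image check: the real fingertips sit about 32 mm behind the reported TCP. They matched at z=-0.045 when open, where -0.013 was expected. The fingers therefore closed just above the knob. I'll open them, go 33 mm lower and close again.

Request:
carry_out([
  [0,0,-0.02,0,0,0],
  [0,0,0,0,0,0],
  [0,0,0,0,0,0],
  [0,0,0,0,0,0],
  [0,0,0.05,0,0,0],
  [0,0,0.05,0,0,0],
  [0,0,0.05,0,0,0],
  [0,0,0,0,0,0],
], grip=85)

```text
clock: 6.3
position: [0.6432, 0.0758, 0.246]
orientation: [0.494, 0.87, -0.001, -0.003]
ft_force: [0.8, 0.1, 0.1]
opening: 0.995
finger_force: 0.0
```

Request:
carry_out([
  [0,0,0,0,0,0],
  [0,0,0,0,0,0],
  [0,0,0,0,0,0],
  [0,0,0,0,0,0],
  [0,0,0,0,0,0],
], grip=20)

```text
clock: 6.8
position: [0.6449, 0.0753, 0.2511]
orientation: [0.494, 0.87, -0.0, 0.0]
ft_force: [-3.9, -1.3, 5.0]
opening: 0.483
finger_force: 62.2
```

```bash
python3 -c "
from rig import robot
print(robot.grasp_offset)"
```

```text
0.0187
```

Gripped at 41 mm. Now turning clockwise by 126.8°.

Request:
carry_out([
  [0,0,0,0,0,0.044],
  [0,0,0,0,0,0.044],
  [0,0,0,0,0,0.044],
  [0,0,0,0,0,0.044],
  [0,0,0,0,0,0.044],
  [0,0,0,0,0,0.044],
  [0,0,0,0,0,0.044],
  [0,0,0,0,0,0.044],
])

```text
clock: 7.6
position: [0.647, 0.0754, 0.2512]
orientation: [0.878, 0.478, 0.002, 0.001]
ft_force: [5.9, -2.6, 2.3]
opening: 0.486
finger_force: 62.2
```

Request:
carry_out([
  [0,0,0,0,0,0.044],
  [0,0,0,0,0,0.044],
  [0,0,0,0,0,0.044],
  [0,0,0,0,0,0.044],
  [0,0,0,0,0,0.044],
  [0,0,0,0,0,0.044],
  [0,0,0,0,0,0.044],
  [0,0,0,0,0,0.044],
])

```text
clock: 8.4
position: [0.648, 0.0735, 0.2512]
orientation: [0.998, -0.055, 0.004, 0.001]
ft_force: [6.4, -6.8, 2.1]
opening: 0.486
finger_force: 61.9
```

Request:
carry_out([
  [0,0,0,0,0,0],
  [0,0,0,0,0,0],
  [0,0,0,0,0,0],
])

```text
clock: 8.7
position: [0.648, 0.0736, 0.2512]
orientation: [0.999, -0.052, 0.004, 0.001]
ft_force: [6.8, -6.3, 1.2]
opening: 0.483
finger_force: 62.0
```

Run:
```python
from h import *
o=robot.get_obs(); r=R.from_quat(o['orientation']).as_matrix(); print(np.degrees(np.arctan2(r[1,0],r[0,0])),o['position'],o['q'],o['ft_force'])
im=snap('scene','pics/s2.png')
for s in(1,-1): print(proj('scene',(.645-.186,.0752+s*.026,.276)))
for a in(60,-60):
  for s in(1,-1):
    d=np.array([np.cos(np.radians(a)),np.sin(np.radians(a))]);n=np.array([-d[1],d[0]])*s*.026
    print(a,proj('scene',np.r_[np.array([.645,.0752])+.186*d+n,.276]))
```

```text
-6.007217788256528 [0.64796916 0.07355092 0.25119673] [-0.07071879  0.32084272  1.29017153 -0.00217365  1.52257003  1.60502702] [ 6.84171247 -6.32461285  1.23250422]
[349.70904866 172.70762672]
[334.87601405 175.0583564 ]
60 [418.05730241 219.78776085]
60 [415.27139853 232.16897856]
-60 [318.17165806 249.78970717]
-60 [306.385553   239.61597811]
```

Request:
carry_out([
  [0,0,0,0,0,0],
  [0,0,0,0,0,0],
  [0,0,0,0,0,0],
  [0,0,-0.1,0,0,0],
  [0,0,-0.15,0,0,0],
  [0,0,-0.18,0,0,0],
  [0,0,-0.18,0,0,0],
  [0,0,-0.12,0,0,0],
], grip=85)

```text
clock: 9.55
position: [0.6451, 0.0761, 0.4365]
orientation: [0.999, -0.051, 0.002, -0.0]
ft_force: [0.1, -0.5, 0.7]
opening: 0.995
finger_force: 0.0
```

Request:
carry_out([
  [0,0,0,0,0,-0.045],
  [0,0,0,0,0,-0.047],
  [0,0,0,0,0,-0.047],
  [0,0,0,0,0,-0.047],
  [0,0,0,0,0,-0.047],
  [0,0,0,0,0,-0.047],
  [0,0,0,0,0,-0.047],
  [0,0,0,0,0,0],
])

```text
clock: 10.35
position: [0.6449, 0.076, 0.4323]
orientation: [0.895, 0.446, -0.0, -0.0]
ft_force: [-0.1, -0.0, -0.3]
opening: 0.996
finger_force: 0.0
```

Run:
```python
from h import *
o=robot.get_obs(); im=snap('wrist','pics/w3.png'); sc=snap('scene','pics/s3.png')
T=np.eye(4);T[:3,:3]=R.from_quat(o['orientation']).as_matrix();T[:3,3]=o['position'];np.save('T3.npy',T)
print(o['clock'],o['position'],np.degrees(np.arctan2(T[1,0],T[0,0])))
# predicted wrist pixels of tips
c=robot.calibration('wrist');M=np.linalg.inv(T@np.array(c['mount']))
hsv=cv2.cvtColor(im,cv2.COLOR_RGB2GRAY)
for a in(180,60,-60):
  for s in(1,-1):
    d=np.array([np.cos(np.radians(a)),np.sin(np.radians(a))]);n=np.array([-d[1],d[0]])*s*.026
    q=M@np.r_[np.array([.645,.0752])+.178*d+n,.276,1];q=np.array(c['K'])@q[:3];print(a,(q/q[2])[:2])
```

```text
10.35 [0.64487055 0.07604596 0.43228824] 53.007942794467496
180 [221.74796343 279.83270144]
180 [191.62999721 249.27954172]
60 [273.7082506   -6.03848651]
60 [329.99201047 -14.06866827]
-60 [477.37845561 217.11418998]
-60 [454.016814   254.65807885]
```

View pics/w3.png

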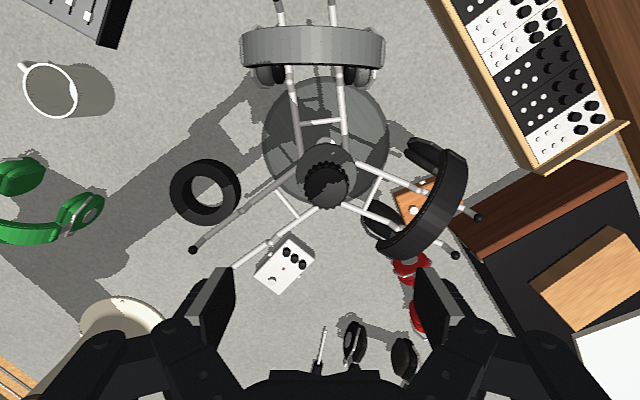

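The free hook's tip at (192,249) matches the prediction for 180° to within a pixel. The other tips match within 2 px and both spares are still hung. Next, the phones.

Request:
carry_out([
  [0,0,0,0,0,-0.0465],
  [0,0,0,0,0,-0.0465],
  [0,0,0,0,0,-0.0465],
  [0,0,0,0,0,-0.0465],
  [0,0,0,0,0,-0.0465],
  [0,0,0,0,0,-0.0465],
  [0,0,0,0,0,-0.0465],
  [0,0,0,0,0,-0.0465],
])

```text
clock: 11.25
position: [0.6449, 0.0758, 0.4324]
orientation: [0.499, 0.866, 0.0, -0.0]
ft_force: [0.2, -0.6, 0.2]
opening: 0.999
finger_force: 0.0
```

Request:
carry_out([
  [-0.1,-0.13,0,0,0,0],
  [-0.12,-0.15,0,0,0,0],
  [-0.12,-0.15,0,0,0,0],
  [-0.12,-0.15,0,0,0,0],
  [-0.12,-0.15,0,0,0,0],
  [-0.12,-0.15,0,0,0,0],
  [-0.12,-0.15,0,0,0,0],
  [-0.12,-0.15,0,0,0,0],
])

```text
clock: 12.05
position: [0.5055, -0.2766, 0.4326]
orientation: [0.502, 0.865, 0.0, 0.0]
ft_force: [0.5, -0.4, 1.5]
opening: 0.992
finger_force: 0.0
```

Request:
carry_out([
  [-0.12,-0.15,0.08,0,0,0],
  [-0.1,-0.148,0.1,0,0,0],
  [0,0,0.08,0,0,0],
  [0,0,0,0,0,0],
  [0,0,0,0,0,0],
])

```text
clock: 12.55
position: [0.4707, -0.3568, 0.3693]
orientation: [0.501, 0.865, 0.0, 0.0]
ft_force: [0.6, -0.4, 0.8]
opening: 0.994
finger_force: 0.0
```

Run:
```python
from h import *
np.set_printoptions(precision=4,suppress=True)
o=robot.get_obs(); im=snap('wrist','pics/w4.png')
T=np.eye(4);T[:3,:3]=R.from_quat(o['orientation']).as_matrix();T[:3,3]=o['position'];np.save('T4.npy',T)
print(o['clock'],o['position'],np.degrees(np.arctan2(T[1,0],T[0,0])))
c=robot.calibration('wrist');M=np.linalg.inv(T@np.array(c['mount']))
def pw(p): q=np.array(c['K'])@(M@np.r_[p,1])[:3]; return q[:2]/q[2]
print('pred band top',pw((.470,-.359,.19)))
m=(im.max(2)<80).astype(np.uint8)
n,l,s,ce=cv2.connectedComponentsWithStats(m)
k=[i for i in range(1,n) if s[i,4]>300]
print(s[k],ce[k])
for v in range(60,300,10):
    r=np.where(m[v,260:390])[0]+260
    print(v,(r.min(),r.max(),len(r)) if len(r) else '', im[v,318].tolist())
```

```text
12.55 [ 0.4707 -0.3568  0.3693] 119.85909303744926
pred band top [323.0741 174.8369]
[[  500     0   140    66  5467]
 [  187    83    63    29   977]
 [  298   102    47    59  1909]
 [    0   112   640   288 72452]
 [  303   178    42    46  1301]
 [  225   221    67    48   679]] [[578.0951  26.493 ]
 [216.9294  97.0747]
 [321.1713 128.6946]
 [319.5305 299.3988]
 [323.4589 200.8155]
 [263.0574 229.489 ]]
60  [212, 212, 202]
70  [129, 129, 125]
80  [127, 127, 122]
90  [129, 128, 123]
100  [134, 135, 129]
110 (np.int64(298), np.int64(344), 47) [24, 25, 25]
120 (np.int64(304), np.int64(341), 38) [25, 24, 26]
130 (np.int64(307), np.int64(334), 28) [26, 27, 28]
140 (np.int64(307), np.int64(335), 29) [27, 25, 28]
150 (np.int64(308), np.int64(335), 28) [33, 32, 34]
160 (np.int64(309), np.int64(334), 5) [81, 77, 76]
170  [116, 110, 108]
180 (np.int64(307), np.int64(340), 5) [93, 90, 89]
190 (np.int64(305), np.int64(343), 39) [58, 56, 57]
200 (np.int64(303), np.int64(344), 42) [41, 40, 42]
210 (np.int64(310), np.int64(335), 26) [39, 37, 39]
220 (np.int64(313), np.int64(334), 22) [32, 32, 32]
230 (np.int64(260), np.int64(289), 13) [211, 211, 202]
240 (np.int64(287), np.int64(290), 4) [214, 213, 206]
250 (np.int64(288), np.int64(290), 3) [206, 206, 197]
260 (np.int64(289), np.int64(291), 3) [213, 211, 202]
270  [215, 214, 206]
280  [211, 209, 202]
290  [210, 208, 201]
```

Request:
carry_out([
  [-0.006,-0.007,0.1,0,0,-0.009],
  [0,0,0.12,0,0,0],
  [0,0,0.13,0,0,0],
  [0,0,0.13,0,0,0],
  [0,0,0.12,0,0,0],
  [0,0,0.12,0,0,0],
  [0,0,0.1,0,0,0],
  [0,0,0,0,0,0],
], grip=62)

```text
clock: 13.4
position: [0.4692, -0.3572, 0.1614]
orientation: [0.488, 0.873, 0.001, -0.002]
ft_force: [-0.1, 0.5, -0.9]
opening: 0.724
finger_force: 0.0
```

Request:
carry_out([
  [0,0,0.06,0,0,0],
  [0,0,0.05,0,0,0],
  [0,0,0.03,0,0,0],
  [0,0,0,0,0,0],
  [0,0,0,0,0,0],
])

```text
clock: 13.9
position: [0.4698, -0.3597, 0.1291]
orientation: [0.488, 0.873, -0.0, 0.0]
ft_force: [-0.6, -0.7, 1.1]
opening: 0.722
finger_force: 0.0
```

Request:
carry_out([
  [0,0,0,0,0,0],
  [0,0,0,0,0,0],
  [0,0,0,0,0,0],
  [0,0,0,0,0,0],
  [0,0,0,0,0,0],
], grip=15)

```text
clock: 14.4
position: [0.4702, -0.3603, 0.1297]
orientation: [0.488, 0.873, -0.0, 0.001]
ft_force: [0.0, -1.3, 3.1]
opening: 0.385
finger_force: 60.4
```

Request:
carry_out([
  [0,0,-0.04,0,0,0],
  [0,0,-0.08,0,0,0],
  [0,0,-0.1,0,0,0],
  [0,0,-0.1,0,0,0],
  [0,0,-0.1,0,0,0],
  [0,0,-0.1,0,0,0],
  [0,0,-0.06,0,0,0],
  [0,0,0,0,0,0],
])

```text
clock: 15.2
position: [0.4704, -0.3601, 0.276]
orientation: [0.488, 0.873, -0.001, 0.002]
ft_force: [-0.1, 0.9, -2.3]
opening: 0.383
finger_force: 60.0
```

Request:
carry_out([
  [0,0,0,0,0,0.02],
  [0,0,0,0,0,0.035],
  [0,0,0,0,0,0.035],
  [0,0,0,0,0,0.035],
  [0,0,0,0,0,0.035],
  [0,0,0,0,0,0.0156],
  [0,0,0,0,0,0],
  [0,0,0,0,0,0],
])

```text
clock: 16.0
position: [0.4692, -0.3589, 0.2722]
orientation: [0.707, 0.707, 0.0, -0.001]
ft_force: [0.7, -0.2, -3.4]
opening: 0.382
finger_force: 59.9
```

Run:
```python
from h import *
np.set_printoptions(precision=4,suppress=True)
o=robot.get_obs();T=np.eye(4);T[:3,:3]=R.from_quat(o['orientation']).as_matrix();T[:3,3]=o['position']
print(o['position'],np.degrees(np.arctan2(T[1,0],T[0,0])),o['ft_force'],o['opening'],o['q'])
a=cv2.imread('pics/a.png');h=cv2.cvtColor(a,cv2.COLOR_BGR2HSV);m=cv2.inRange(h,(45,120,40),(80,255,255));ys,xs=np.where(m>0)
print(xs.min(),xs.max(),ys.min(),ys.max(),onz('scene',xs[ys==ys.max()].mean(),ys.max(),0),[onz('scene',u,np.mean(ys),.09) for u in(xs.min(),xs.max())])
im=robot.capture('wrist');cv2.imwrite('pics/w5.png',im[:,:,::-1])
m=im.max(2)<70
for v in range(100,300,12):
    r=np.where(m[v,250:400])[0]+250; print(v,(r.min(),r.max(),len(r)) if len(r) else '')
```

```text
[ 0.4692 -0.3589  0.2722] 90.00379566890517 [ 0.6704 -0.2106 -3.3616] 0.3822020596950561 [-0.8574  0.161   1.4379  0.      1.5455 -0.8575]
362 398 133 178 [0.2142 0.2603 0.    ] [array([0.1535, 0.2418, 0.09  ]), array([0.1885, 0.3893, 0.09  ])]
100 
112 (np.int64(294), np.int64(354), 61)
124 (np.int64(281), np.int64(367), 87)
136 (np.int64(288), np.int64(359), 72)
148 (np.int64(286), np.int64(361), 76)
160 (np.int64(289), np.int64(359), 71)
172 (np.int64(289), np.int64(360), 72)
184 (np.int64(288), np.int64(360), 73)
196 (np.int64(288), np.int64(361), 74)
208 (np.int64(288), np.int64(361), 74)
220 (np.int64(287), np.int64(361), 75)
232 (np.int64(287), np.int64(361), 75)
244 (np.int64(287), np.int64(361), 75)
256 (np.int64(287), np.int64(361), 75)
268 (np.int64(250), np.int64(385), 109)
280 (np.int64(250), np.int64(391), 116)
292 (np.int64(250), np.int64(395), 119)
```

Request:
carry_out([
  [0.06,-0.04,0,0,0,0],
  [0.12,-0.05,0,0,0,0],
  [0.14,-0.05,0,0,0,0],
  [0.14,-0.05,0,0,0,0],
  [0.14,-0.05,0,0,0,0],
  [0.14,-0.05,0,0,0,0],
  [0.14,-0.05,0,0,0,0],
  [0.14,-0.04,0,0,0,0],
])

```text
clock: 16.85
position: [0.3741, -0.103, 0.2735]
orientation: [0.707, 0.707, 0.0, -0.0]
ft_force: [0.3, 0.3, -2.7]
opening: 0.386
finger_force: 60.4
```

Request:
carry_out([
  [0.14,-0.02,0,0,0,0],
  [0.14,0,0,0,0,0],
  [0.14,0,0,0,0,0],
  [0.14,0,0,0,0,0],
  [0.1,0,0,0,0,0],
  [0.058,0,0,0,0,0],
  [0,0,0,0,0,0],
  [0,0,0,0,0,0],
])

```text
clock: 17.65
position: [0.3701, 0.0749, 0.2736]
orientation: [0.707, 0.707, -0.0, 0.0]
ft_force: [0.6, 0.3, -2.8]
opening: 0.386
finger_force: 60.4
```

Run:
```python
from h import *
np.set_printoptions(precision=4,suppress=True)
o=robot.get_obs();print(o['clock'],o['position'],o['ft_force'],o['opening'])
im=snap('scene','pics/s4.png'); b=snap('side','pics/b4.png')
# dark extents of cups below band in scene view, vs predictions
P=o['position']; bz=P[2]+.053
for s in(-1,1):
  print('cup outer/inner pred',s,proj('scene',(P[0],P[1]+s*.078,bz-.14)),proj('scene',(P[0],P[1]+s*.043,bz-.14)))
print('feet side pred',proj('side',(P[0],P[1]-.06,bz-.183)))
v=int(proj('scene',(P[0],P[1],bz-.14))[1])
for vv in(v-6,v,v+6):
  r=im[vv].max(1)<70; print(vv,[int(i) for i in np.where(r[290:430])[0]+290])
```

```text
17.65 [0.3701 0.0749 0.2736] [ 0.6478  0.3061 -2.8099] 0.386075521117049
cup outer/inner pred -1 [315.1362 179.5346] [324.4682 178.0516]
cup outer/inner pred 1 [356.3067 172.9922] [347.164  174.4451]
feet side pred [280.5631 209.0259]
170 [315, 316, 317, 318, 319, 320, 321, 322, 323, 345, 346, 347, 348, 349, 350, 351, 352, 353, 354, 355, 356, 357, 362, 363]
176 [315, 317, 318, 319, 320, 321, 322, 323, 324, 345, 346, 347, 348, 349, 350, 351, 352, 353, 354, 355, 356, 365, 366, 367, 368, 369, 370, 371, 372, 373]
182 [316, 317, 319, 320, 321, 322, 323, 324, 325, 347, 348, 349, 352, 353, 354, 355, 356]
```

Cups at columns 315–324 and 345–357 match the predictions, so the pair is centred and square. Now slide in over the hook and lower.

Request:
carry_out([
  [0,0.05,0,0,0,0],
  [0,0.09,0,0,0,0],
  [0,0.1,0,0,0,0],
  [0,0.1,0,0,0,0],
  [0,0.1,0,0,0,0],
  [0.002,0.07,0,0,0,0],
  [0,0.03,0,0,0,0],
  [0,0,0,0,0,0],
])

```text
clock: 18.55
position: [0.5055, 0.0746, 0.2733]
orientation: [0.708, 0.706, -0.0, -0.0]
ft_force: [-0.5, 0.7, -3.1]
opening: 0.384
finger_force: 60.6
```

Request:
carry_out([
  [0,0,0.03,0,0,0],
  [0,0,0.04,0,0,0],
  [0,0,0.04,0,0,0],
  [0,0,0.04,0,0,0],
  [0,0,0.03,0,0,0],
  [0,0,0.02,0,0,0],
  [0,0,0,0,0,0],
  [0,0,0,0,0,0],
])

```text
clock: 19.35
position: [0.5054, 0.0755, 0.224]
orientation: [0.708, 0.707, 0.0, 0.0]
ft_force: [0.6, -0.2, -2.7]
opening: 0.385
finger_force: 60.6
```

Request:
carry_out([
  [0,0,0.012,0,0,0],
  [0,0,0.012,0,0,0],
  [0,0,0.008,0,0,0],
  [0,0,0.006,0,0,0],
  [0,0,0,0,0,0],
  [0,0,0,0,0,0],
])

```text
clock: 19.95
position: [0.5052, 0.0755, 0.2143]
orientation: [0.708, 0.707, -0.0, 0.0]
ft_force: [-0.4, -0.1, -3.2]
opening: 0.383
finger_force: 60.6
```

Request:
carry_out([
  [0,0,0.006,0,0,0],
  [0,0,0,0,0,0],
  [0,0,0,0,0,0],
])

```text
clock: 20.25
position: [0.5052, 0.0755, 0.2127]
orientation: [0.708, 0.707, -0.0, -0.0]
ft_force: [-0.3, -0.2, -2.9]
opening: 0.383
finger_force: 60.6
```

Request:
carry_out([
  [0,0,0.006,0,0,0],
  [0,0,0,0,0,0],
  [0,0,0,0,0,0],
])

```text
clock: 20.55
position: [0.5054, 0.0755, 0.2124]
orientation: [0.708, 0.707, 0.0, 0.0]
ft_force: [-3.3, -0.6, 4.8]
opening: 0.385
finger_force: 61.5
```

Request:
carry_out([
  [0,0,0.006,0,0,0],
  [0,0,0,0,0,0],
  [0,0,0,0,0,0],
])

```text
clock: 20.85
position: [0.5055, 0.0755, 0.2124]
orientation: [0.707, 0.707, 0.0, 0.001]
ft_force: [-7.1, -1.0, 13.0]
opening: 0.386
finger_force: 62.4
```

Seated right at the predicted height. Relieve the load, open and retreat upward.

Request:
carry_out([
  [0,0,-0.008,0,0,0],
  [0,0,0,0,0,0],
  [0,0,0,0,0,0],
])

```text
clock: 21.15
position: [0.5056, 0.0755, 0.2125]
orientation: [0.708, 0.707, 0.0, 0.0]
ft_force: [-1.8, 0.4, 5.9]
opening: 0.384
finger_force: 61.6
```

Request:
carry_out([
  [0,0,0,0,0,0],
  [0,0,0,0,0,0],
  [0,0,0,0,0,0],
  [0,0,0,0,0,0],
], grip=56)

```text
clock: 21.55
position: [0.5051, 0.0755, 0.2114]
orientation: [0.708, 0.707, -0.0, -0.0]
ft_force: [0.0, 1.0, 0.2]
opening: 0.655
finger_force: 0.0
```

Request:
carry_out([
  [0,0,-0.03,0,0,0],
  [0,0,-0.05,0,0,0],
  [0,0,-0.1,0,0,0],
  [0,0,-0.12,0,0,0],
  [0,0,-0.12,0,0,0],
  [0,0,-0.12,0,0,0],
  [0,0,-0.06,0,0,0],
  [0,0,0,0,0,0],
])

```text
clock: 22.35
position: [0.5064, 0.0754, 0.3649]
orientation: [0.708, 0.707, 0.002, 0.002]
ft_force: [0.3, 0.1, -0.7]
opening: 0.65
finger_force: 0.0
```

Run:
```python
from h import *
np.set_printoptions(precision=4,suppress=True)
o=robot.get_obs();print(o['clock'],o['position'],o['ft_force'])
im=snap('wrist','pics/w6.png'); s=snap('scene','pics/s5.png'); b=snap('side','pics/b5.png')
T=np.eye(4);T[:3,:3]=R.from_quat(o['orientation']).as_matrix();T[:3,3]=o['position']
c=robot.calibration('wrist');M=np.linalg.inv(T@np.array(c['mount']))
def pw(p): q=np.array(c['K'])@(M@np.r_[p,1])[:3]; return q[:2]/q[2]
print('pred band top',pw((.505,.0755,.273)),'ends',pw((.505,.135,.235)),pw((.505,.016,.235)))
m=im.max(2)<75
v0=int(pw((.505,.0755,.273))[1])
for v in range(v0-100,v0+110,10):
    if 0<=v<400: r=np.where(m[v,250:400])[0]+250; print(v,(r.min(),r.max(),len(r)) if len(r) else '')
P=(.505,.0755)
for q in(-1,1): print('scene cup pred',proj('scene',(.505,.0755+q*.078,.13)),proj('scene',(.505,.0755+q*.043,.13)),'bottom z.083',proj('scene',(.505,.0755+q*.06,.083)))
v=int(proj('scene',(.505,.0755,.13))[1]);
for vv in (v-5,v,v+5): print(vv,[int(i) for i in np.where(s[vv,290:420].max(1)<60)[0]+290])
```

```text
22.35 [0.5064 0.0754 0.3649] [ 0.3329  0.1469 -0.7253]
pred band top [322.744  195.0823] ends [322.5035 123.8186] [322.7688 237.5896]
95 (np.int64(279), np.int64(358), 20)
105 (np.int64(283), np.int64(399), 42)
115 (np.int64(283), np.int64(379), 70)
125 (np.int64(279), np.int64(383), 73)
135 (np.int64(254), np.int64(382), 51)
145 (np.int64(278), np.int64(397), 73)
155 (np.int64(305), np.int64(395), 37)
165 (np.int64(273), np.int64(340), 46)
175 (np.int64(305), np.int64(340), 36)
185 (np.int64(305), np.int64(340), 36)
195 (np.int64(301), np.int64(343), 32)
205 (np.int64(299), np.int64(399), 19)
215 (np.int64(306), np.int64(339), 34)
225 (np.int64(275), np.int64(339), 46)
235 (np.int64(294), np.int64(338), 35)
245 (np.int64(296), np.int64(337), 34)
255 
265 (np.int64(260), np.int64(388), 15)
275 (np.int64(256), np.int64(392), 24)
285 (np.int64(252), np.int64(396), 34)
295 (np.int64(250), np.int64(399), 38)
scene cup pred [323.4478 216.4279] [333.0582 214.7834] bottom z.083 [328.4484 224.3634]
scene cup pred [365.8329 209.175 ] [356.4236 210.7851] bottom z.083 [360.3698 218.8113]
207 [324, 325, 326, 327, 328, 329, 330, 340, 341, 349, 350, 351, 352, 353, 354, 355, 356, 357, 358, 359, 360, 361, 362, 363, 364, 365, 366, 367, 370]
212 [322, 323, 326, 327, 328, 329, 330, 332, 339, 340, 341, 342, 343, 350, 351, 352, 353, 354, 355, 356, 357, 358, 359, 360, 361, 362, 363, 364, 365, 366, 369, 370]
217 [324, 327, 328, 329, 330, 331, 332, 333, 340, 341, 342, 343, 351, 352, 353, 360, 361, 362, 363, 364, 368, 369]
```

The band is centred at column 322.5 (predicted 322.7) and square, the cups are where expected, and the arm is clear. I'll let it settle, then hand in.

Request:
carry_out([
  [0,0,-0.1,0,0,0],
  [0,0,-0.1,0,0,0],
  [0,0,0,0,0,0],
  [0,0,0,0,0,0],
  [0,0,0,0,0,0],
  [0,0,0,0,0,0],
])

```text
clock: 23.1
position: [0.5047, 0.0755, 0.4099]
orientation: [0.708, 0.707, -0.001, -0.001]
ft_force: [-0.3, 0.3, 0.8]
opening: 0.653
finger_force: 0.0
```

Run:
```python
from h import *
s=robot.capture('scene').astype(int); p=cv2.imread('pics/s5.png')[:,:,::-1].astype(int)
d=(abs(s-p).max(2)>40); d2=d[205:330]; print(d2.sum(), robot.get_obs()['joint_vel'].round(3))
print(robot.hand_in())
```

```text
49 [-0.    -0.002 -0.01   0.002  0.    -0.001]
the job is handed in; nothing more can be done
None
```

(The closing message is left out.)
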